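Fit the flask ring to the vortex mixer and hold the flask pressed down on it

ROBOT

A 6-joint arm with a two-finger parallel gripper is mounted at the origin on a cart in front of the work surface, level with it; the furniture and walls round the work are solid. World frame = base frame: x ahead of the robot, y to its left, z up, the work surface at z = 0. Lengths are in mm, angles in rad, forces in N, time in s.
With the tool pointing down it reaches from about 250 to 775 mm from the base axis. Payload 4 kg.
Tool frame: the origin (TCP) lies between the finger pads; the fingertips stand 25 mm ahead of it and the grasp point (between the pads) lies 6 mm ahead of it; x points along the fingers, y is the direction in which the jaws open and shut, and the axes are right-handed (so a half turn about x gives the same grasp; the last joint's range is limited). The gripper opens to 94 mm and grips with 3 to 60 N. Pads are 16 mm wide; open, the fingers measure 119 mm over their backs; the gripper's body (75 mm by 177 mm) begins 78 mm behind the grasp point.
Start: joints at [1.049, 0.087, 1.371, -0, 1.684, -0.103], TCP at [223.676, 502.481, 230.506] pointing down, gripper open.
Joint ranges: [-3.1, 3.1], [-0.76, 2.03], [0.27, 2.55], [-1.08, 4.22], [0.17, 2.65], [-2.57, 2.57]. Speed limits (rad/s): [2.79, 2.79, 3.14, 3.14, 3.14, 3.14].

INTERFACE

Orientations are given as a rotation vector (axis times angle).
In Python, from rig import state, read_camera, camera_params, close_job gives the robot as it stands. The module is installed in compiled form; this text tells all that it offers.
- The arm moves only by the tool apply_moves, never from a script. Its argument "targets" is a list of rows, each a list of 7 numbers: the shift along the tool's x, y, z in cm, then the turn, a rotation vector about the tool's x, y, z in rad, then the opening, from -1 (shut) to 1 (fully open), so that 0 is half open. In form: [[tx, ty, tz, ax, ay, az, grip], ...]. A call has 1 to 12 rows; each row shifts and turns the commanded pose from where the row before left it, along the tool's axes as they then stand; what a row does not reach is not made up. A row lasts 1/8 s, in which the tool goes at most 62.5 mm and 10.7 degrees, less where a joint would pass 70% of its speed; a pose out of reach is approached as far as the arm can. A call with a gripper value outside its range is refused whole. The fingers move at their own pace and stop on an object; "newtons" is the grip in N (left out, the last holds). Time passes only in rows, so rows that do not move let the fingers close. It gives the time, the measured TCP pose, the force and the opening at its end, in the units of the state.
- state(): the state, without advancing time (a new reading comes with each control period).
- read_camera(name): name is "scene" or "top" or "wrist"; returns the picture (400x640x3 uint8, red, green, blue); there is no depth.
- camera_params(name): a dict with "fx", "fy", "cx", "cy" (pixels), "k1" (the pictures are not rectified: a ray, as slopes to the right and down, at radius r is drawn at 1 + k1 r^2 times it, then the intrinsics apply), "R" (3x3) and "t" (3): a world point X has camera coordinates R X + t. Camera axes: x right, y down, z forward; pixel columns grow to the right and rows downward; lengths in mm; the calibration is good to about 2 mm. A picture is of the moment at which its call begins: read the wrist's pose just before it. camera_params takes no time and is no camera call; for the wrist camera it gives the pose at the moment of the call.
- close_job(): hands the job in, once; it reports no verdict.
The state is a dict: "clock": time; "joint_positions": joint angles; "dq": joint speeds; "effort": joint torques, N m; "eef_pos": TCP position; "tcp_rot": TCP orientation; "contact_force": force on the tool from outside, world axes, zero at the start; "ft_torque": the same for the moment, N m; "opening": finger opening in mm.
Only numpy, scipy, OpenCV 4.12 (cv2) and the standard library are available. Lean on these libraries where they do the work, as an engineer would, in place of code of your own. Each camera call takes 0.05 s, during which the arm holds its last target.

TASK

This vortex mixer runs only while its sprung head is pressed down. Set the insert with the single round ring (not the insert with four small holes) into the square recess of the mixer head so that its flange lies flush on the head, then take the round-bottom flask out of its cork ring and, keeping it upright, seat it in that ring and press it down until the head has sunk to its stop. Finish while still holding the flask there, head down; the flask is glass, so do not force it beyond that, and leave the other insert, the bottles, the petri dish and the timer where they are.

Things in the scene. Friction and masses are not known exactly. Their poses are not given: they have to be found in the camera images.
- head_top (a point): Centre of the top face of the vortex mixer's sprung head, an aluminium plate 100 x 100 mm on a fixed white housing 168 x 136 mm; 96 mm above the bench, sinks with the head. z up, x and y along the plate's sides (knob and switch on the -x side). In its middle a square recess 54 x 54 mm, sides along x and y, 13 mm deep, with a 4 mm bevel round the mouth (62 x 62 mm at the top).
- mixer_head (a joint): How far the sprung head is pressed down, in m: 0 = up, 0.010 = at its stop. The spring starts at 6.5 N and rises 0.7 N per mm to 13.5 N. Head, insert and flask weigh about 4 N together and do not sink it; a further push of 2 to 3 N starts it and about 10 N brings it to the stop.
- ring_insert_center (a point): Centre of the loose grey plastic flask insert (about 120 g, 38 mm high): square foot 51 x 51 x 12 mm, flange 72 x 72 x 4 mm, on it one upright round ring, 56 mm outside, 48 mm inside, 22 mm high. The point is 19 mm above its underside; z up, x and y along the flange (fits any of four ways round). Flush in the head it is 7 mm above the head's top face. Grip the ring from outside, above the flange.
- tube_insert_center (a point): Centre of the other grey insert, not to be used: same foot and flange, but on top a square block 56 x 56 x 22 mm with four small round holes; 38 mm high, loose. The point is 19 mm above its underside. The two inserts may stand in each other's place.
- flask_ball (a point): Centre of the ball of the stoppered amber glass round-bottom flask (about 160 g): ball 64 mm wide, z up along the neck. At the start it rests in a loose cork ring 94 mm wide and 24 mm high, ball centre about 46 mm above the bench. Seated in the ring insert, ball centre 41 mm above point ring_insert_center (22 mm above the ring's rim).
- flask_neck (a point): Point half-way up the flask's neck, 50 mm above the ball's centre, where to grip it: the neck is 24 mm thick from 30 to 67 mm above the ball's centre; a lip 29 mm wide and a stopper 33 mm wide follow, up to 88 mm.
- bottle_a: Small brown bottle with black cap, 29 mm wide, 78 mm high, loose; origin at the centre of its underside. To be left alone.
- bottle_b: Small white dropper bottle with a pointed blue cap, 29 mm wide, 72 mm high, loose; origin at the centre of its underside. To be left alone.
- bottle_c: Dark purple bottle with black cap, 38 mm wide, 85 mm high, loose; origin at the centre of its underside. To be left alone.
- dish: Flat round petri dish with lid, 89 mm wide, 16 mm high, loose; origin at the centre of its underside. To be left alone.
- clock: Round white timer with a red dial, 66 mm wide, 45 mm high, loose; origin at the centre of its underside. To be left alone.

How it is judged:
By the outcome, as a careful person would: the job done as asked, in the order asked, and still so for the second after the job is handed in, while the arm keeps its last pose, push and grip.
It also fails if it takes over 61 s, if anything falls off the work surface, if the arm or the gripper's body presses on something with over 40 N, if the wrist force passes 120 N, or if a joint passes its speed limit or range.

## Working session

There is one attempt and no reset: what is moved stays moved. The work goes in short steps, Python scripts to look and compute and a tool call to move; the robot and the scene stay as the last step left them, time stands still between calls to the robot, and variables do not carry over. Pictures are saved under pics/ and viewed, and the job is handed in when it is done.

Besides the shell and the picture viewer there is one more tool, called after ">>>" as a command line: name --pt "numbers of a row" for each row, then --argument value for the rest. apply_moves: Moves the arm, as the interface text tells. Its arguments: {"type":"object","properties":{"targets":{"type":"array"},"newtons":{"type":"number"}},"required":["targets"]}

```bash
mkdir -p pics; ls
python3 - <<'E'
from rig import *
import cv2
print(state())
for n in ["scene","top","wrist"]:
    p=camera_params(n); print(n,p)
    cv2.imwrite(f"pics/{n}0.png",read_camera(n)[:,:,::-1])
E
```

```text
pics
{'clock': 0.0, 'joint_positions': array([ 1.04887358e+00,  8.79783823e-02,  1.37220973e+00,  4.29208633e-06,
        1.68358835e+00, -1.03111336e-01]), 'dq': array([-0.0003986 , -0.00024258,  0.00141895,  0.00109403,  0.00039752,
       -0.00082209]), 'effort': array([ 7.22660188e-04, -3.40172768e+01, -3.02428401e+01,  7.16681150e-02,
        3.29124928e-02, -1.72315367e-04]), 'eef_pos': array([223.44141458, 502.04674361, 229.31392062]), 'tcp_rot': array([ 0.32688727,  1.54639662, -0.3301693 ]), 'contact_force': array([-0.28405675, -0.40966743,  0.21275123]), 'ft_torque': array([0.00204162, 0.0255884 , 0.00325274]), 'opening': 94.00228916115759}
scene {'fx': 375.88804756514554, 'fy': 375.88804756514554, 'cx': 325.66081610360396, 'cy': 198.6845254766782, 'k1': 0.02175521504919693, 'R': array([[ 0.90844255, -0.41800276,  0.00241552],
       [-0.29151225, -0.63766197, -0.71302722],
       [ 0.29958763,  0.64704011, -0.70113219]]), 't': array([-458.46338154,  207.8728404 , 1111.50129507])}
top {'fx': 387.2472034259801, 'fy': 387.2472034259801, 'cx': 315.2307970450155, 'cy': 197.2969905243101, 'k1': 0.024227618954775806, 'R': array([[ 0.01953109, -0.99979586, -0.00517535],
       [-0.99477689, -0.01891382, -0.10030559],
       [ 0.10018723,  0.00710739, -0.99494322]]), 't': array([ -33.52100081,  523.5400943 , 1242.28747918])}
wrist {'fx': 290.81496248360895, 'fy': 290.81496248360895, 'cx': 324.3435644336597, 'cy': 195.1293265888622, 'k1': -0.04194713143535296, 'R': array([[ 0.40675025,  0.91353633, -0.00236923],
       [ 0.87870608, -0.39053019,  0.27452103],
       [ 0.24985968, -0.11374335, -0.96157818]]), 't': array([-549.056498  ,  -28.89428363,  392.832646  ])}
```

View pics/scene0.png

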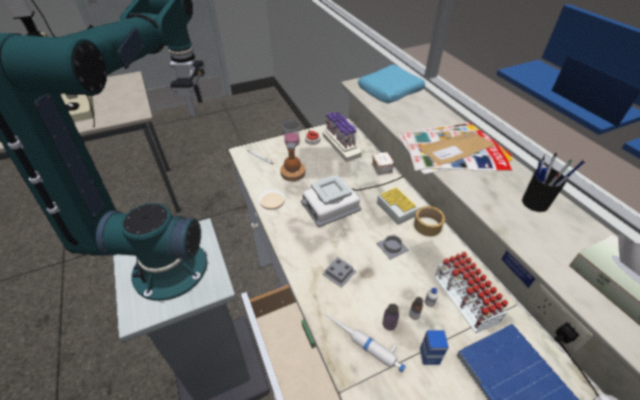

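View pics/top0.png

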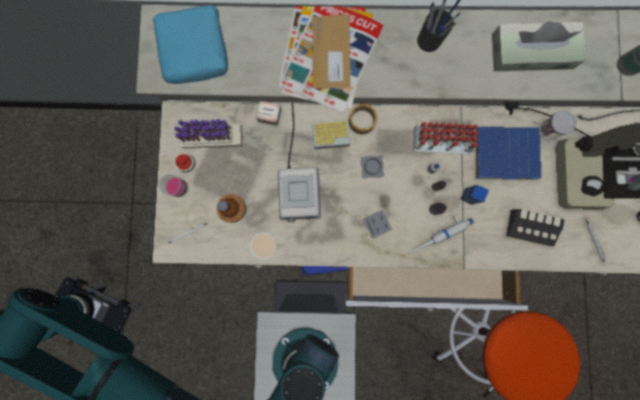

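View pics/wrist0.png

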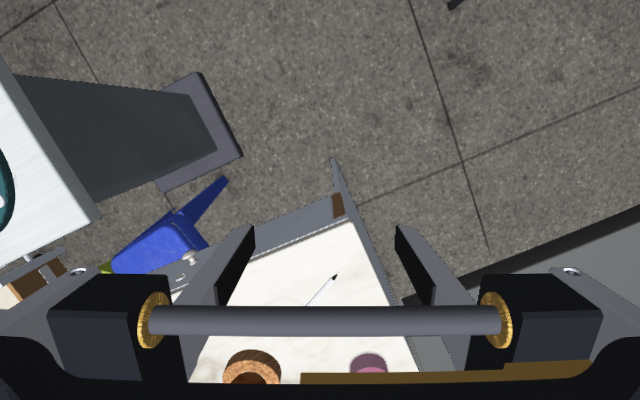

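```bash
cat > h.py <<'E'
import numpy as np, cv2
from rig import *
def ray(p,u,v):
    d=np.array([(u-p['cx'])/p['fx'],(v-p['cy'])/p['fy']])
    s=d.copy()
    for _ in range(20): s=d/(1+p['k1']*(s@s))
    R=p['R'];return -R.T@p['t'], R.T@np.array([s[0],s[1],1])
def px2w(p,u,v,z):
    c,d=ray(p,u,v); return c+d*(z-c[2])/d[2]
def w2px(p,X):
    c=p['R']@np.array(X,float)+p['t']; s=c[:2]/c[2]; s=s*(1+p['k1']*(s@s))
    return np.array([p['fx']*s[0]+p['cx'],p['fy']*s[1]+p['cy']])
def crop(im,x0,y0,x1,y1,k,name):
    cv2.imwrite(name,cv2.resize(im[y0:y1,x0:x1,::-1],None,fx=k,fy=k,interpolation=cv2.INTER_CUBIC))
def rot(s): return cv2.Rodrigues(np.array(s['tcp_rot']))[0]
E
python3 - <<'E'
from h import *
im=cv2.imread('pics/top0.png')[:,:,::-1]
crop(im,160,100,400,260,3.3,'pics/topc.png')
im=cv2.imread('pics/scene0.png')[:,:,::-1]
crop(im,240,120,460,300,3.3,'pics/scc.png')
p=camera_params('top')
for n,u,v,z in [('ring',372,166,38),('tube',376,222,38),('head',299,190,96),('flask',230,203,134),('dish',263,245,16)]: print(n,px2w(p,u,v,z))
s=state();print(rot(s));
E
```

```text
ring [ 629.18018314 -206.94368663   38.        ]
tube [ 446.70084309 -220.69353323   38.        ]
head [538.8460814   26.84503118  96.        ]
flask [491.24665059 230.39653756 134.        ]
dish [365.54065639 143.91405794  16.        ]
[[-8.04999488e-04  4.06656476e-01  9.13580791e-01]
 [-1.43443913e-03  9.13579678e-01 -4.06657245e-01]
 [-9.99998647e-01 -1.63783491e-03 -1.52107210e-04]]
```

View pics/topc.png

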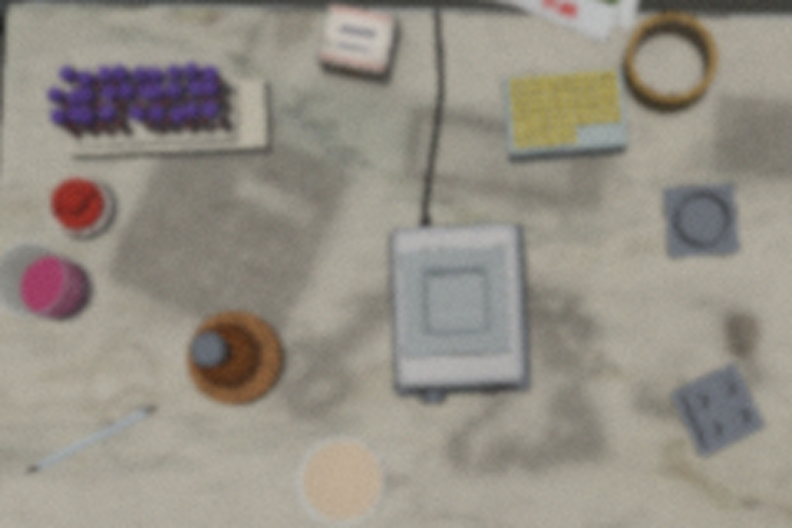

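View pics/scc.png

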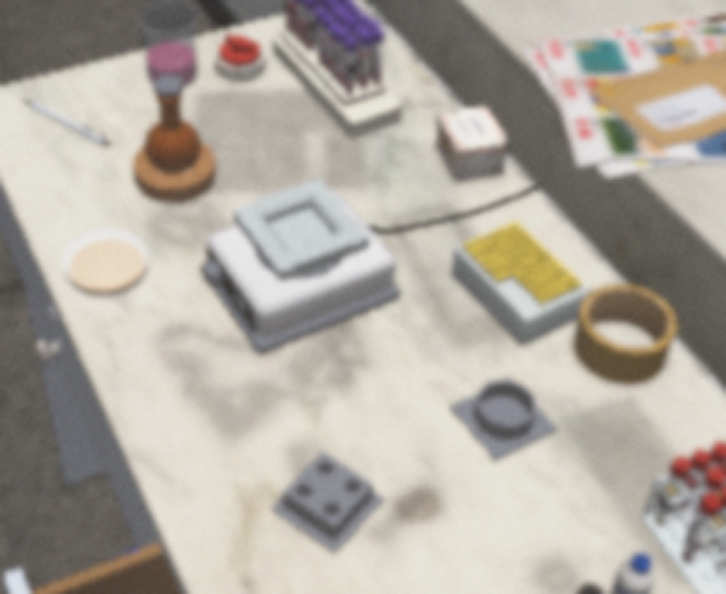

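Run:
```python
from h import *
s=state();p=camera_params('wrist');R=rot(s)
c=-p['R'].T@p['t']; print('cam in tool',R.T@(c-s['eef_pos']), 'Rcam tool',p['R']@R)
for z in (0,38,96,150,200): print(z,w2px(p,[*s['eef_pos'][:2],z]))
print(R.T@(np.array([560,-207,230])-s['eef_pos']))
```

```text
cam in tool [-1.54913591e+02  1.14469860e-01 -8.00079620e+01] Rcam tool [[ 4.45413252e-04  9.99999895e-01  1.03475277e-04]
 [-2.74694421e-01  2.28577913e-05  9.61531578e-01]
 [ 9.61531475e-01 -4.56702988e-04  2.74694402e-01]]
0 [324.67098907 173.85746811]
38 [324.63990209 180.20800352]
96 [324.57777443 192.8941452 ]
150 [324.49469977 209.84619197]
200 [324.37921079 233.39104875]
[ 3.38307528e-01 -5.11015453e+02  5.95796910e+02]
```

>>> apply_moves --pt "0 0 0 0.15 0 0 1" --pt "0 0 0 0.15 0 0 1" --pt "0 0 0 0.15 0 0 1" --pt "0 0 0 0.15 0 0 1" --pt "0 0 0 0.15 0 0 1" --pt "0 0 0 0.15 0 0 1" --pt "0 0 0 0.15 0 0 1" --pt "0 0 0 0.102 0 0 1" --pt "0 2.5 4.5 0 0 0 1" --pt "0 2.5 4.5 0 0 0 1" --pt "0 2.5 4.5 0 0 0 1" --pt "0 2.5 4.5 0 0 0 1"

```text
clock: 1.65
eef_pos: [324.1, 320.9, 230.2]
tcp_rot: [1.209, 1.209, -1.209]
contact_force: [1.3, 0.6, -0.3]
opening: 93.9
```

>>> apply_moves --pt "0 2.7 4.8 0 0 0 1" --pt "0 2.7 4.8 0 0 0 1" --pt "0 2.7 4.8 0 0 0 1" --pt "0 2.7 4.8 0 0 0 1" --pt "0 2.7 4.8 0 0 0 1" --pt "0 2.7 4.8 0 0 0 1" --pt "0 2.7 4.8 0 0 0 1" --pt "0 2.7 4.8 0 0 0 1" --pt "0 2.7 4.8 0 0 0 1" --pt "0 2.7 4.8 0 0 0 1" --pt "0 2.7 4.8 0 0 0 1" --pt "0 0 0 0 0 0 1"

```text
clock: 3.15
eef_pos: [621.0, -208.9, 227.2]
tcp_rot: [1.211, 1.211, -1.215]
contact_force: [0.0, 0.4, 0.7]
opening: 94.1
```

Run:
```python
from h import *
s=state();p=camera_params('wrist');im=read_camera('wrist')
print(s['eef_pos'],s['tcp_rot'],s['dq'],s['joint_positions'])
np.savez('w1.npz',im=im,**p)
crop(im,0,0,640,400,1.25,'pics/w1.png')
crop(im,240,120,400,240,5,'pics/w1c.png')
```

```text
[ 620.97554456 -208.88243382  227.20670884] [ 1.21131439  1.21080757 -1.21478394] [ 0.05044174 -0.06307143  0.04620804  0.03309384  0.02969802  0.01266151] [-4.10691525e-01  3.28361373e-01  1.09222240e+00 -5.97912892e-04
  1.72502356e+00 -4.06444433e-01]
```

View pics/w1.png

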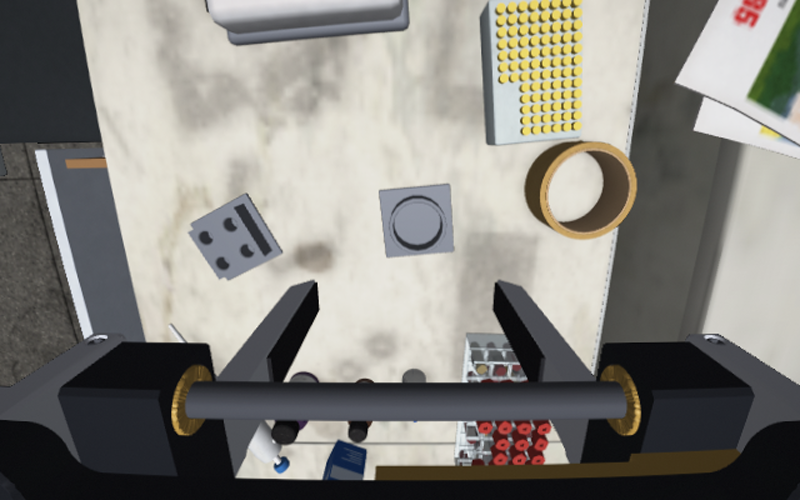

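View pics/w1c.png

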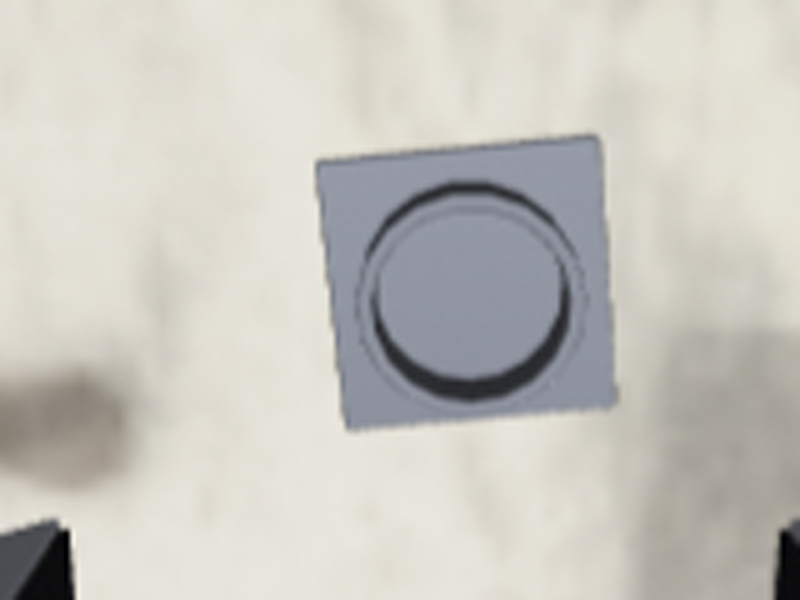

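Run:
```python
from h import *
p=dict(np.load('w1.npz'))
c=[(317,160),(598,134),(616,405),(347,430)]
P=np.array([px2w(p,240+(u-.5)/5,120+(v-.5)/5,16) for u,v in c]);print(P.mean(0),np.linalg.norm(np.diff(P[[0,1,2,3,0]],axis=0),axis=1))
e=np.diff(P[[0,1,2,3,0]],axis=0)
for i in range(4): print((np.degrees(np.arctan2(e[i,1],e[i,0]))+45)%90-45)
# mixer bottom visible; ring outer at rim z=38: crop ellipse approx
for u,v in [(358,300),(588,295),(470,180),(475,404)]: print(px2w(p,240+u/5,120+v/5,38))
s=state();print(s['eef_pos'],s['tcp_rot'])
```

```text
[ 632.33622193 -209.10814513   16.        ] [70.78200413 71.27812586 71.31666914 71.68258866]
5.07187551891667
5.420430219596128
5.397826213044482
4.99202688818508
[ 604.82009024 -207.86638707   38.        ]
[ 660.59110572 -206.80181606   38.        ]
[ 631.86665822 -178.774658     38.        ]
[ 633.35510337 -234.34422102   38.        ]
[ 620.52848892 -206.82025987  228.22816451] [ 1.21074661  1.2117911  -1.21243592]
```

>>> apply_moves --pt "0 1.18 0.17 0 0 0 1" --pt "0 0 0 -0.091 0 0 1" --pt "4 0 0 0 0 0 1" --pt "4 0 0 0 0 0 1" --pt "4 0 0 0 0 0 1" --pt "2.5 0 0 0 0 0 1" --pt "0 0 0 0 0 0 1" --pt "0 0 0 0 0 0 1"

```text
clock: 4.2
eef_pos: [633.6, -206.6, 87.6]
tcp_rot: [1.142, 1.248, -1.139]
contact_force: [0.1, -0.4, 0.4]
opening: 93.9
```

Run:
```python
from h import *
s=state();p=camera_params('wrist');im=read_camera('wrist')
print(s['eef_pos'],s['tcp_rot'],s['dq']);print(rot(s).round(3))
np.savez('w2.npz',im=im,**p)
crop(im,160,100,480,340,2.5,'pics/w2.png')
```

```text
[ 633.58343751 -206.61328577   87.60942202] [ 1.14156857  1.24837447 -1.13940851] [-0.00510421 -0.01079545 -0.02117817 -0.0024163  -0.00136523 -0.0021969 ]
[[ 0.003  0.996  0.092]
 [-0.001  0.092 -0.996]
 [-1.     0.003  0.001]]
```

View pics/w2.png

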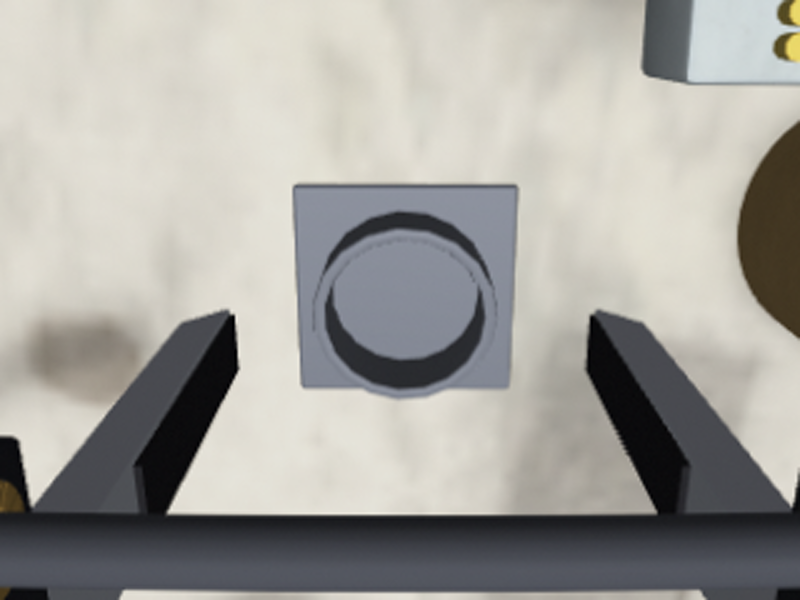

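Run:
```python
from h import *
p=dict(np.load('w2.npz'))
c=[(294,185),(517,185),(509,387),(303,388)]
P=np.array([px2w(p,160+(u-.5)/2.5,100+(v-.5)/2.5,16) for u,v in c]);print(P.mean(0),np.linalg.norm(np.diff(P[[0,1,2,3,0]],axis=0),axis=1))
for _ in range(3): print(state()['eef_pos'])
```

```text
[ 632.34305731 -209.42966135   16.        ] [70.85832195 71.07143462 71.14982205 71.42385836]
[ 633.82742798 -206.98585717   88.14866737]
[ 633.82742798 -206.98585717   88.14866737]
[ 633.82742798 -206.98585717   88.14866737]
```

>>> apply_moves --pt "1.5 -0.13 0.22 0 0 0 1" --pt "1.5 0 0 0 0 0 1" --pt "1.35 0 0 0 0 0 1" --pt "0 0 0 0 0 0 1" --pt "0 0 0 0 0 0 -0.2" --pt "0 0 0 0 0 0 -0.2" --pt "0 0 0 0 0 0 -0.2" --pt "0 0 0 0 0 0 -0.2" --pt "0 0 0 0 0 0 -0.2" --newtons 25

```text
clock: 5.38
eef_pos: [631.6, -209.6, 42.3]
tcp_rot: [1.142, 1.25, -1.142]
contact_force: [0.6, 0.2, 0.9]
opening: 54.1
```

Run:
```python
from h import *
s=state();p=camera_params('wrist');im=read_camera('wrist')
print(s['eef_pos'],s['contact_force'],s['opening'])
crop(im,160,100,480,340,2.5,'pics/w3.png')
```

```text
[ 631.56978962 -209.55452724   42.31520388] [0.59665341 0.24552411 0.88012944] 54.14340453167762
```

View pics/w3.png

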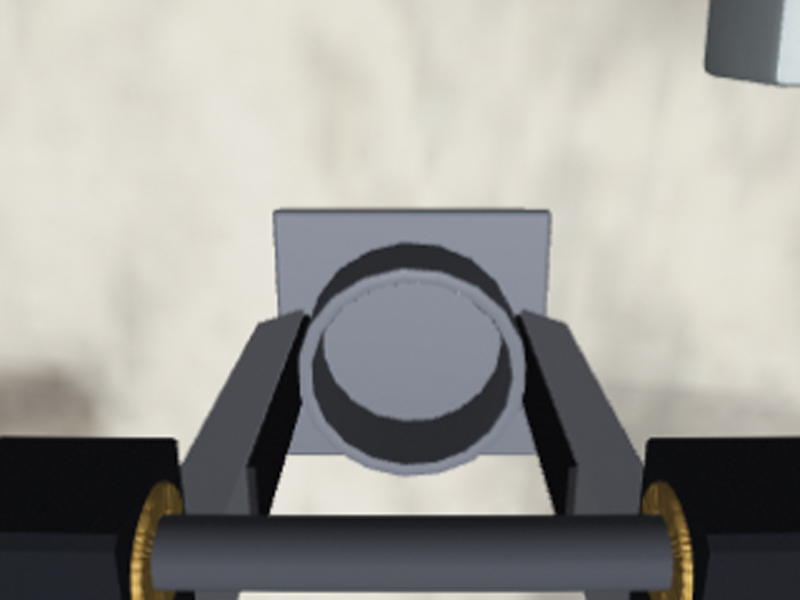

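>>> apply_moves --pt "-3 0 0 0 0 0 -0.2" --pt "-4 0 0 0 0 0 -0.2" --pt "-4 0 0 0 0 0 -0.2" --pt "-3 -1.3 -2.5 0 0 0 -0.2" --pt "-2 -1.3 -2.5 0 0 0 -0.2" --pt "0 -1.3 -2.5 0 0 0 -0.2" --pt "0 -1.3 -2.5 0 0 0 -0.2" --pt "0 -1.3 -2.5 0 0 0 -0.2" --pt "0 -1.3 -2.2 0 0 0 -0.2" --pt "0 0 0 0 0 0 -0.2" --pt "0 0 0 0 0 0 -0.2"

```text
clock: 6.8
eef_pos: [540.6, -70.7, 201.8]
tcp_rot: [1.142, 1.25, -1.142]
contact_force: [0.2, 0.2, -2.0]
opening: 54.5
```

Run:
```python
from h import *
s=state();p=camera_params('wrist');im=read_camera('wrist')
print(s['eef_pos'],s['contact_force'],s['opening'],s['dq'])
np.savez('w4.npz',im=im,**p)
crop(im,0,0,640,400,1.25,'pics/w4.png')
crop(im,230,30,410,165,4.4,'pics/w4c.png')
```

```text
[540.57870337 -70.69414114 201.82129586] [ 0.16800505  0.24417368 -1.98080979] 54.47007896973384 [-0.01076587  0.0132141  -0.01061605  0.0024968  -0.00066144  0.00129457]
```

View pics/w4.png

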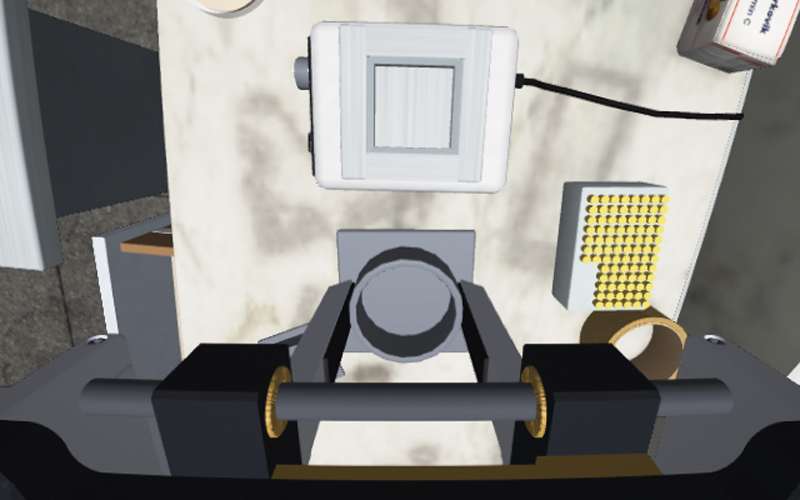

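View pics/w4c.png

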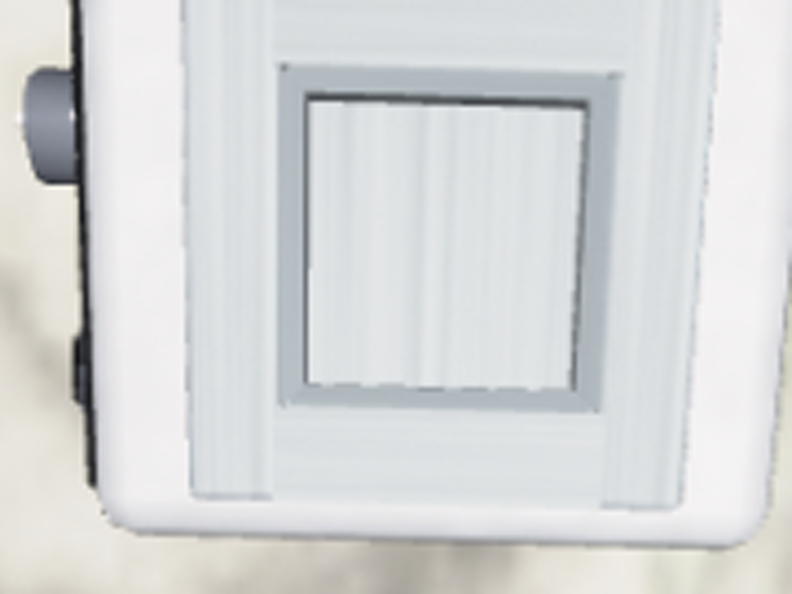

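Run:
```python
from h import *
p=dict(np.load('w4.npz'))
crop(p['im'],240,160,400,300,5,'pics/w4d.png')
def an(c,z,x0,y0,k):
    P=np.array([px2w(p,x0+(u+.5)/k-.5,y0+(v+.5)/k-.5,z) for u,v in c]);e=np.diff(P[[0,1,2,3,0]],axis=0)
    print(P.mean(0),np.linalg.norm(e,axis=1),((np.degrees(np.arctan2(e[:,1],e[:,0]))+45)%90-45))
an([(281,65),(621,74),(600,411),(283,403)],96,230,30,4.4)
an([(308,98),(587,104),(573,389),(306,384)],92,230,30,4.4)
```

```text
[537.04616665  32.06285739  96.        ] [63.49099801 61.67456763 62.89639625 61.63511479] [3.8505835  3.54230951 3.81494664 4.09486536]
[536.63184338  31.57256064  92.        ] [53.15963722 52.97622795 53.55682133 53.05323508] [4.10088104 4.01253539 4.18102006 3.58376722]
```

View pics/w4d.png

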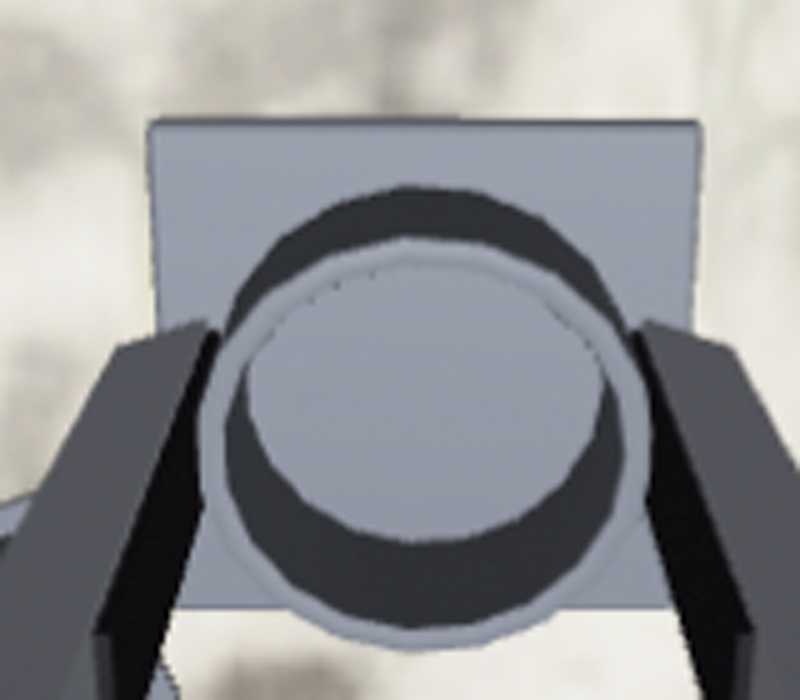

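Run:
```python
from h import *
p=dict(np.load('w4.npz'))
def an(c,z,x0,y0,k):
    P=np.array([px2w(p,x0+(u+.5)/k-.5,y0+(v+.5)/k-.5,z) for u,v in c]);e=np.diff(P[[0,1,2,3,0]],axis=0)
    print(z,P.mean(0),np.linalg.norm(e,axis=1),((np.degrees(np.arctan2(e[:,1],e[:,0]))+45)%90-45))
for z in (172,175,178): an([(150,121),(700,122),(684,608),(168,608)],z,240,160,5)
s=state();print(s['eef_pos'],s['opening'],s['contact_force']);R=rot(s);print(R.round(4))
```

```text
172 [541.13107184 -71.97470578 172.        ] [71.99680838 72.60501662 74.9317294  72.75299101] [5.10436519 6.48504083 5.22624646 4.17082828]
175 [541.0091205  -70.65335451 175.        ] [70.82737892 71.42570816 73.71462862 71.57127903] [5.10436519 6.48504083 5.22624646 4.17082828]
178 [540.88716917 -69.33200323 178.        ] [69.65794946 70.24639969 72.49752783 70.38956705] [5.10436519 6.48504083 5.22624646 4.17082828]
[540.67658215 -70.87641297 201.7391093 ] 54.61906374828905 [ 0.09803721  0.04014525 -0.78882873]
[[-0.000e+00  9.959e-01  9.030e-02]
 [-3.000e-04  9.030e-02 -9.959e-01]
 [-1.000e+00 -0.000e+00  3.000e-04]]
```

>>> apply_moves --pt "0 0.1 -2 0.023 0 0 -0.2" --pt "0 0.1 -3 0 0 0 -0.2" --pt "0 0.15 -3 0 0 0 -0.2" --pt "0 0.16 -2.26 0 0 0 -0.2" --pt "2.5 0 0 0 0 0 -0.2" --pt "2 0 0 0 0 0 -0.2" --pt "0 0 0 0 0 0 -0.2" --pt "0 0 0 0 0 0 -0.2"

```text
clock: 7.85
eef_pos: [538.7, 32.0, 157.7]
tcp_rot: [1.16, 1.239, -1.159]
contact_force: [0.4, -0.1, -1.0]
opening: 54.4
```

Run:
```python
from h import *
s=state();p=camera_params('wrist');im=read_camera('wrist')
print(s['eef_pos'],s['contact_force'],s['opening'],rot(s).round(4))
np.savez('w5.npz',im=im,**p)
crop(im,200,120,440,300,3.3,'pics/w5.png')
```

```text
[538.7220457   31.95584546 157.65368628] [ 0.39917314 -0.11974035 -0.96114763] 54.3814800729046 [[ 1.000e-03  9.977e-01  6.720e-02]
 [-1.000e-04  6.720e-02 -9.977e-01]
 [-1.000e+00  1.000e-03  1.000e-04]]
```

View pics/w5.png

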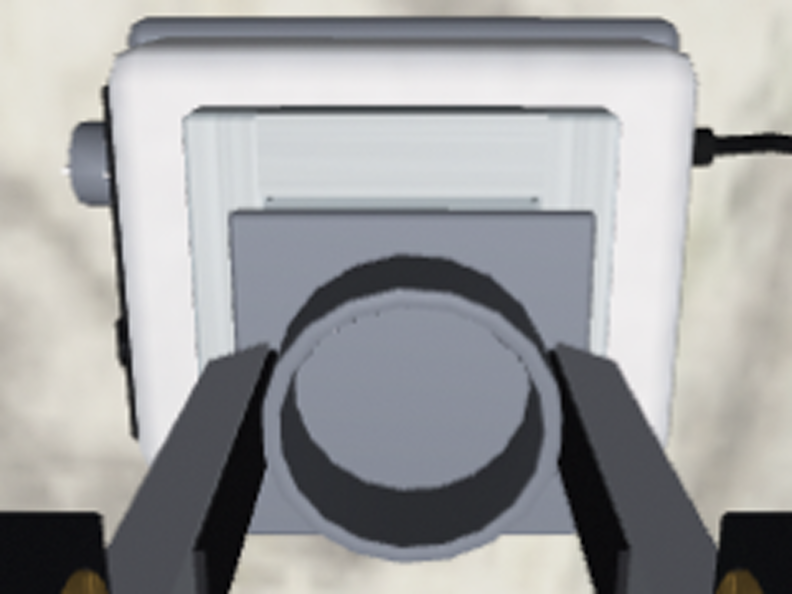

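Run:
```python
from h import *
p=dict(np.load('w5.npz'))
f=lambda u,v,z: px2w(p,200+(u+.5)/3.3-.5,120+(v+.5)/3.3-.5,z)
z=157.65-26.3
dn=np.array([.0672,-.9977,0])
for a,b,zz,h in [((266,200),(538,200),96,31),((187,109),(618,111),96,50),((231,212),(594,212),z,36)]:
    A,B=f(*a,zz),f(*b,zz); print((A+B)/2+dn*h,np.linalg.norm(A-B),np.degrees(np.arctan2(*(B-A)[1::-1])))
```

```text
[536.85917994  30.87572285  96.        ] 62.99442390975769 3.840757539532813
[536.91042005  32.76631233  96.        ] 97.43252885375894 3.5716615889915313
[539.19219115  31.84948223 131.35      ] 70.64015881386844 3.843326391265917
```

>>> apply_moves --pt "0 -0.22 0 0 0 0 -0.2" --pt "0.8 0 0 0 0 0 -0.2" --pt "0.8 0 0 0 0 0 -0.2" --pt "0.4 0 0 0 0 0 -0.2" --pt "0.4 0 0 0 0 0 -0.2" --pt "0.4 0 0 0 0 0 -0.2" --pt "0 0 0 0 0 0 -0.2"

```text
clock: 8.78
eef_pos: [535.6, 32.3, 128.5]
tcp_rot: [1.159, 1.241, -1.159]
contact_force: [0.6, 0.1, -1.5]
opening: 54.5
```

Run:
```python
from h import *
s=state();p=camera_params('wrist');im=read_camera('wrist')
print(s['eef_pos'],s['contact_force'],s['ft_torque'],s['opening'])
np.savez('w6.npz',im=im,**p)
crop(im,200,120,440,300,3.3,'pics/w6.png')
```

```text
[535.59294965  32.33141112 128.54943295] [ 0.57365062  0.07798402 -1.51623755] [-0.04167778  0.02853066 -0.00668866] 54.538301273525164
```

View pics/w6.png

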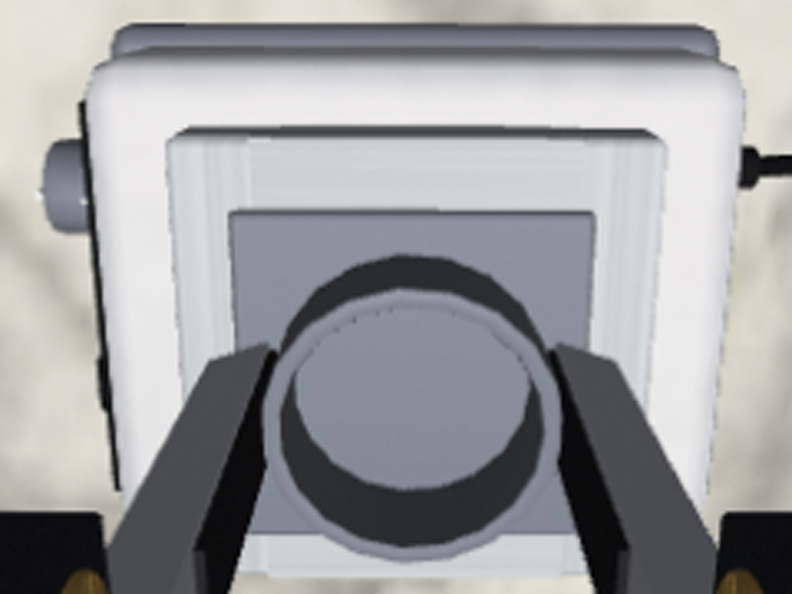

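>>> apply_moves --pt "0.15 0.03 0 0 0 0 -0.2" --pt "0.15 0 0 0 0 0 -0.2" --pt "0.1 0 0 0 0 0 -0.2" --pt "0 0 0 0 0 0 -0.2"

```text
clock: 9.32
eef_pos: [536.3, 32.3, 125.9]
tcp_rot: [1.159, 1.24, -1.158]
contact_force: [-1.6, 0.7, 4.7]
opening: 54.2
```

Run:
```python
from h import *
s=state();p=camera_params('wrist');im=read_camera('wrist')
print(s['eef_pos'],s['contact_force'],s['ft_torque'],s['opening'])
crop(im,200,120,440,300,3.3,'pics/w7.png')
im=read_camera('scene')
crop(im,280,150,400,240,6,'pics/s7.png')
```

```text
[536.29795197  32.34094075 125.94746365] [-1.59846848  0.65919744  4.68819261] [-0.06375776  0.45094395 -0.04983385] 54.21986828369169
```

View pics/w7.png

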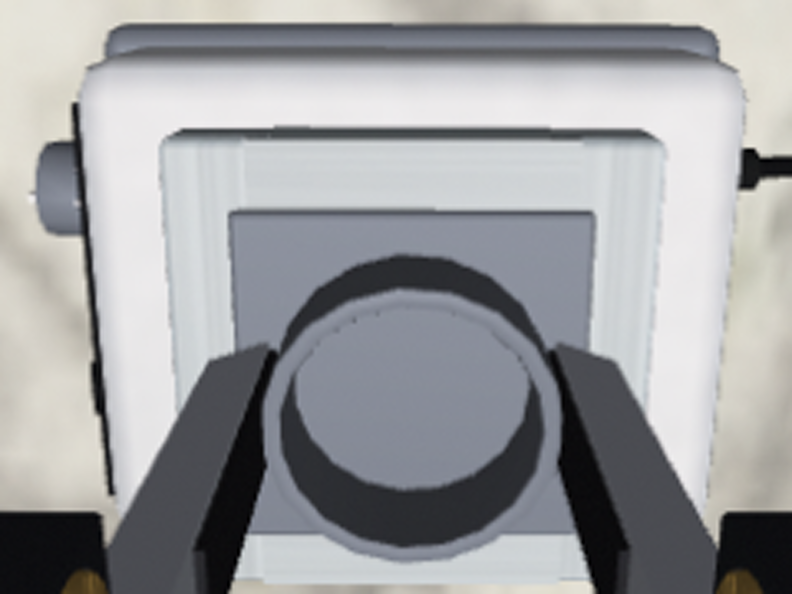

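View pics/s7.png

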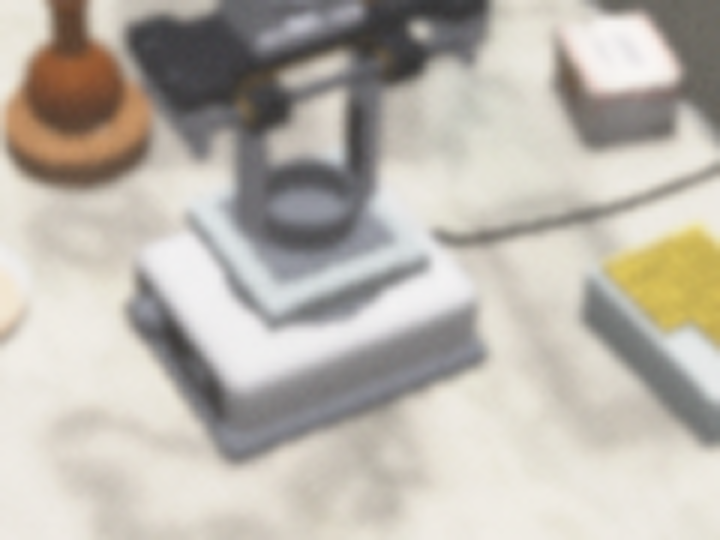

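>>> apply_moves --pt "0 -0.06 0 0 0 0 -0.2" --pt "0.05 0 0 0 0 0 -0.2" --pt "0 0 0 0 0 0 -0.2"

```text
clock: 9.8
eef_pos: [536.2, 32.3, 124.9]
tcp_rot: [1.16, 1.239, -1.157]
contact_force: [2.4, 0.3, 5.8]
opening: 54.3
```

Run:
```python
from h import *
s=state()
print(s['eef_pos'],s['contact_force'],s['ft_torque'],s['opening'])
```

```text
[536.2438112   32.33740157 124.94065106] [2.37047724 0.26964401 5.83645981] [ 0.01778416  0.03233298 -0.02825561] 54.26679654373881
```

>>> apply_moves --pt "0 0.03 0 0 0 0 0.2" --pt "0 0 0 0 0 0 0.7" --pt "0 0 0 0 0 0 0.7" --pt "-2 0 0 0 0 0 1" --pt "-3 0 0 0 0 0 1" --pt "-3 0 0 0 0 0 1" --pt "0 0 0 0 0 0 1"

```text
clock: 10.68
eef_pos: [536.0, 32.3, 205.6]
tcp_rot: [1.16, 1.239, -1.158]
contact_force: [-0.7, -0.5, -0.4]
opening: 93.8
```

Run:
```python
from h import *
s=state();p=camera_params('wrist');im=read_camera('wrist')
print(s['eef_pos'],s['contact_force'],s['opening'])
np.savez('w8.npz',im=im,**p)
crop(im,200,100,440,280,3.3,'pics/w8.png')
```

```text
[536.01978786  32.26845688 205.58458786] [-0.70623542 -0.52948832 -0.37869552] 93.77239163766848
```

View pics/w8.png

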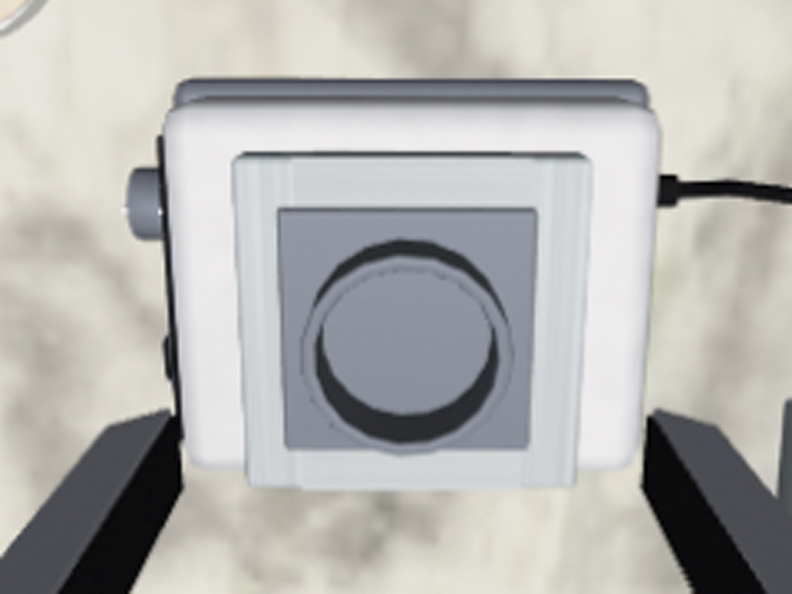

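Run:
```python
from h import *
p=dict(np.load('w8.npz'))
def an(c,z,x0,y0,k):
    P=np.array([px2w(p,x0+(u+.5)/k-.5,y0+(v+.5)/k-.5,z) for u,v in c]);e=np.diff(P[[0,1,2,3,0]],axis=0)
    print(z,P.mean(0),np.linalg.norm(e,axis=1),((np.degrees(np.arctan2(e[:,1],e[:,0]))+45)%90-45))
an([(278,209),(536,209),(528,450),(287,449)],100,200,100,3.3)
an([(235,155),(591,156),(575,488),(249,487)],96,200,100,3.3)
# flask estimates
pt=dict(camera_params('top')); ps=camera_params('scene')
print(px2w(pt,160+208/3.3,100+350/3.3,134),px2w(pt,160+236/3.3,100+358/3.3,14))
print(px2w(ps,240+168/3.3,120+80/3.3,134))
s=state();print(s['joint_positions'])
```

```text
100 [535.12654028  32.33345941 100.        ] [70.70189349 71.60977825 71.01155064 71.28264115] [3.87997227 4.06169965 3.61627304 3.81424068]
96 [536.62887487  32.3566626   96.        ] [97.66870565 99.96096717 98.81597266 99.87390403] [3.72587626 4.06996302 3.6755719  3.41211568]
[481.67842712 250.81366689 134.        ] [482.99732144 251.97042213  14.        ]
[486.64187427 255.23691893 134.        ]
[-4.54509007e-02  6.43930825e-02  1.44799412e+00 -6.48976289e-05
  1.63066028e+00 -1.13436824e-01]
```

>>> apply_moves --pt "-2.5 0 -2 0 0 0 1" --pt "0 -0.8 -4 0 0 0 1" --pt "0 -0.8 -4 0 0 0 1" --pt "0 -0.8 -4 0 0 0 1" --pt "0 -0.8 -4 0 0 0 1" --pt "0 -0.5 -3 0 0 0 1" --pt "0 0 -1.2 0 0 0 1" --pt "0 0 0 0 0 0 1" --pt "0 0 0 0 0 0 1"

```text
clock: 11.85
eef_pos: [484.0, 250.2, 228.8]
tcp_rot: [1.159, 1.24, -1.161]
contact_force: [-0.2, -0.1, -0.1]
opening: 93.7
```

Run:
```python
from h import *
s=state();p=camera_params('wrist');im=read_camera('wrist')
print(s['eef_pos'],s['contact_force'],s['dq'])
np.savez('w9.npz',im=im,**p)
crop(im,200,80,440,260,3.3,'pics/w9.png')
```

```text
[483.9679575  250.20365947 228.76153413] [-0.22778799 -0.07302697 -0.06974046] [-0.00697729 -0.00576956 -0.00707708  0.00364478  0.00023925  0.00130944]
```

View pics/w9.png

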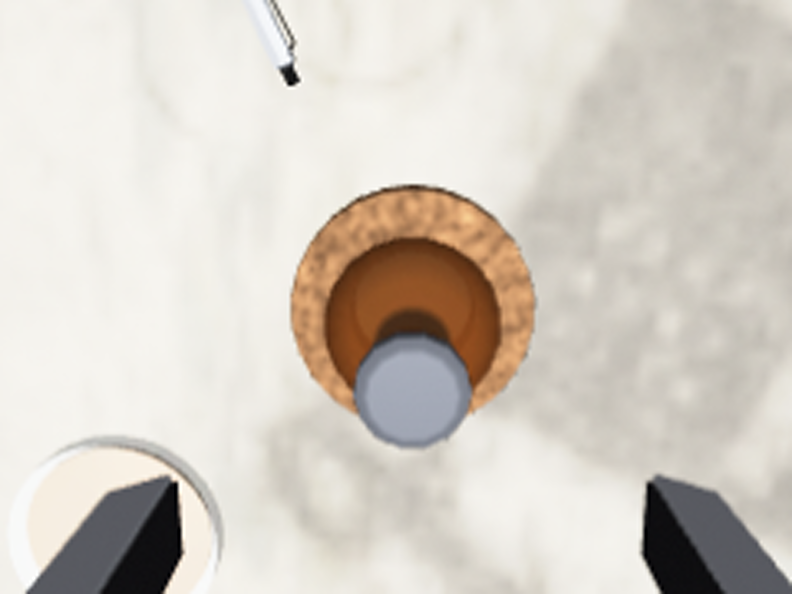

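Run:
```python
from h import *
p=dict(np.load('w9.npz'));s=state();R=rot(s)
f=lambda u,v,z: px2w(p,200+(u+.5)/3.3-.5,80+(v+.5)/3.3-.5,z)
print(f(413,391,134),np.linalg.norm(f(355,391,134)-f(471,391,134)),f(413,306,24),np.linalg.norm(f(291,306,24)-f(535,306,24)))
t=f(413,391,134); t[2]=102; print(R.T@(t-s['eef_pos']),s['eef_pos'])
```

```text
[484.02763185 256.06364524 134.        ] 31.494433818801433 [483.91300182 257.02747484  24.        ] 93.13228565589682
[127.09540632   0.39965429  -5.95659659] [484.09214535 250.17713285 229.09928357]
```

>>> apply_moves --pt "0 0.03 -0.6 0 0 0 1" --pt "3 0 0 0 0 0 1" --pt "3 0 0 0 0 0 1" --pt "3 0 0 0 0 0 1" --pt "2 0 0 0 0 0 1" --pt "1.6 0 0 0 0 0 1" --pt "0 0 0 0 0 0 1"

```text
clock: 12.78
eef_pos: [483.1, 256.9, 102.2]
tcp_rot: [1.158, 1.242, -1.161]
contact_force: [1.3, 0.1, 0.2]
opening: 94.0
```

Run:
```python
from h import *
s=state();p=camera_params('wrist');im=read_camera('wrist')
print(s['eef_pos'],s['contact_force'],s['dq'])
np.savez('w10.npz',im=im,**p)
crop(im,160,100,480,340,2.5,'pics/w10.png')
```

```text
[483.05992111 256.88025186 102.22693681] [1.34112482 0.0911488  0.21855013] [ 0.00309462 -0.01813035 -0.03745776  0.00065522  0.00741136 -0.00096497]
```

View pics/w10.png

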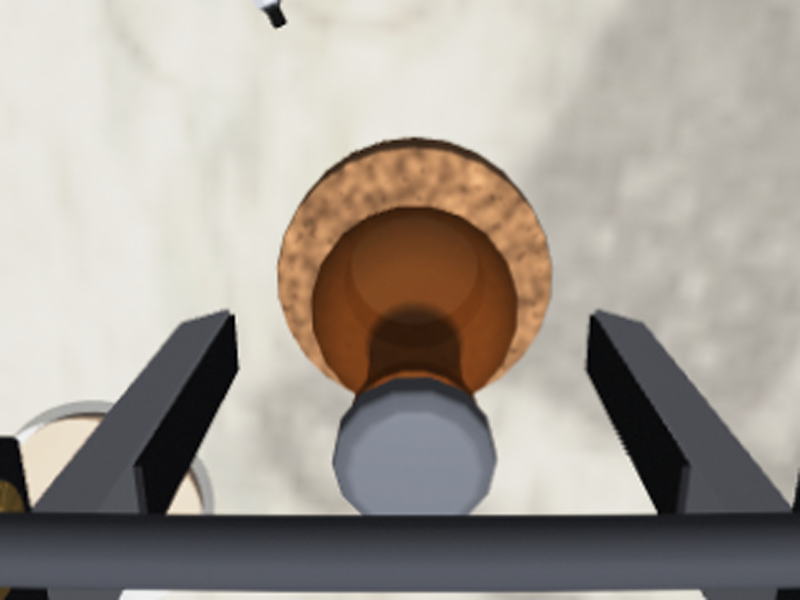

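>>> apply_moves --pt "0 0.06 0 0 0 0 0.3" --pt "0 0 0 0 0 0 -0.2" --pt "0 0 0 0 0 0 -0.8" --pt "0 0 0 0 0 0 -0.8" --pt "0 0 0 0 0 0 -0.8" --pt "0 0 0 0 0 0 -0.8" --newtons 30

```text
clock: 13.58
eef_pos: [484.3, 257.4, 103.5]
tcp_rot: [1.159, 1.241, -1.159]
contact_force: [-0.4, -0.4, 0.1]
opening: 37.5
```

Run:
```python
from h import *
s=state();print(s['eef_pos'],s['contact_force'],s['opening'],s['dq'].round(3))
```

```text
[484.2727815  257.35993454 103.47190016] [-0.35959013 -0.3686299   0.12437533] 37.53738667998307 [-0.001 -0.001 -0.001 -0.001 -0.     0.002]
```

>>> apply_moves --pt "0 0 0 0 0 0 -0.8" --pt "0 0 0 0 0 0 -0.8" --pt "0 0 0 0 0 0 -0.8" --pt "0 0 0 0 0 0 -0.8"

```text
clock: 14.08
eef_pos: [484.2, 257.4, 103.5]
tcp_rot: [1.159, 1.241, -1.159]
contact_force: [-0.5, -0.4, -0.3]
opening: 31.7
```

Run:
```python
from h import *
s=state();print(s['eef_pos'],s['contact_force'],s['ft_torque'],s['opening'])
im=read_camera('wrist')
crop(im,160,100,480,340,2.5,'pics/w11.png')
```

```text
[484.22528995 257.35756385 103.45890551] [-0.4611495  -0.40341869 -0.34889746] [-0.04314764  0.1146314   0.0399156 ] 31.703431088343017
```

View pics/w11.png

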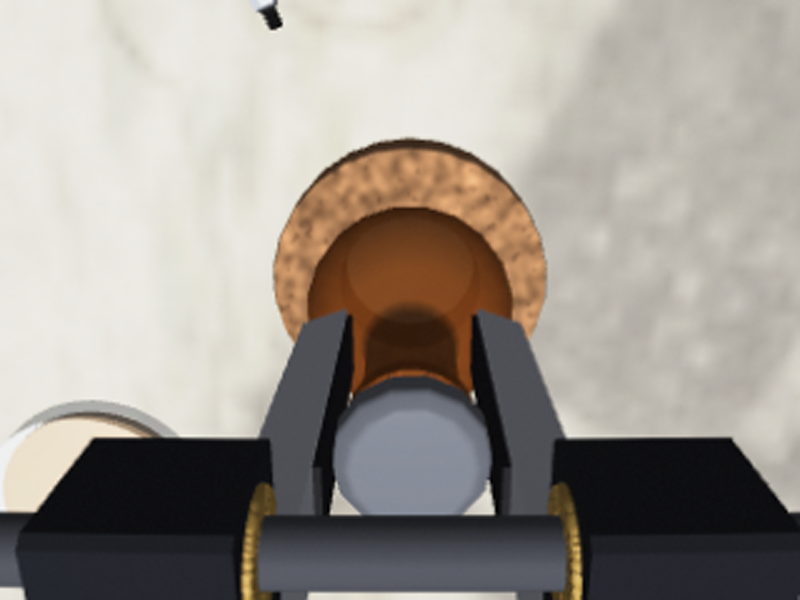

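>>> apply_moves --pt "0 0 0 0 0 0 -0.8" --pt "0 0 0 0 0 0 -0.8"

```text
clock: 14.38
eef_pos: [484.2, 257.4, 103.5]
tcp_rot: [1.159, 1.241, -1.159]
contact_force: [-0.1, 0.2, -0.3]
opening: 31.3
```

Run:
```python
from h import *
s=state();print(s['eef_pos'],s['contact_force'],s['ft_torque'],s['opening'])
p=camera_params('wrist');R=rot(s);im=read_camera('wrist')
crop(im,260,200,400,305,5.7,'pics/w12.png')
for x in (25,15,6,0,-10,-20,-30): 
  print(x,[ ((w2px(p,s['eef_pos']+R@np.array([x,y,-8]))-[260,200])*5.7).round() for y in (-12,12,-16,16)])
im=read_camera('scene')
crop(im,270,130,310,190,10,'pics/s12.png')
```

```text
[484.2474717  257.35450321 103.47075959] [-0.11042077  0.19187814 -0.32025606] [-0.08929852  0.1224947  -0.0310648 ] 31.288179804273238
25 [array([262., 143.]), array([468., 143.]), array([228., 143.]), array([502., 143.])]
15 [array([256., 177.]), array([473., 177.]), array([220., 177.]), array([509., 177.])]
6 [array([251., 211.]), array([478., 211.]), array([213., 211.]), array([516., 211.])]
0 [array([247., 235.]), array([482., 235.]), array([208., 235.]), array([521., 235.])]
-10 [array([240., 279.]), array([489., 280.]), array([198., 279.]), array([531., 279.])]
-20 [array([231., 329.]), array([497., 330.]), array([187., 329.]), array([541., 329.])]
-30 [array([222., 386.]), array([505., 386.]), array([175., 386.]), array([553., 386.])]
```

View pics/w12.png

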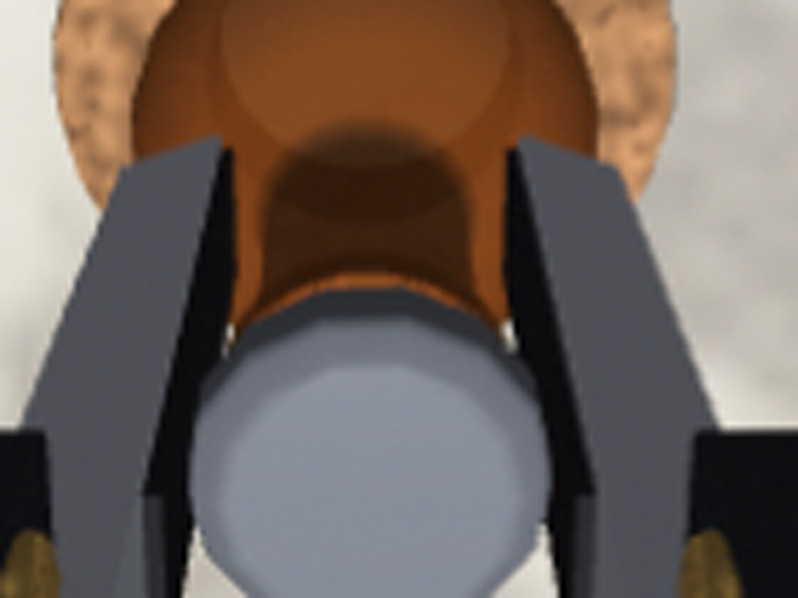

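View pics/s12.png

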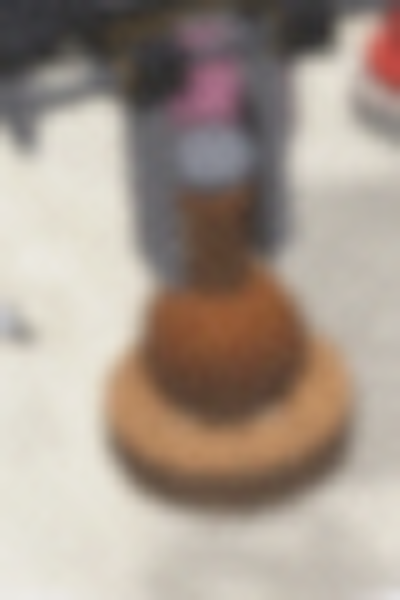

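>>> apply_moves --pt "-0.5 0 0 0 0 0 -0.8" --pt "-1 0 0 0 0 0 -0.8" --pt "-1.5 0 0 0 0 0 -0.8" --pt "0 0 0 0 0 0 -0.8" --pt "0 0 0 0 0 0 -0.8" --newtons 35

```text
clock: 15.1
eef_pos: [484.4, 257.4, 133.8]
tcp_rot: [1.159, 1.24, -1.159]
contact_force: [0.5, 0.6, -1.3]
opening: 31.1
```

Run:
```python
from h import *
s=state();print(s['eef_pos'],s['contact_force'],s['ft_torque'],s['opening'])
im=read_camera('wrist')
crop(im,160,100,480,340,2.5,'pics/w13.png')
im=read_camera('scene')
crop(im,265,120,325,195,8,'pics/s13.png')
```

```text
[484.3583981  257.35368551 133.75097659] [ 0.46647463  0.60151536 -1.32109667] [-0.04472362  0.07336489  0.02418418] 31.11028466736944
```

View pics/w13.png

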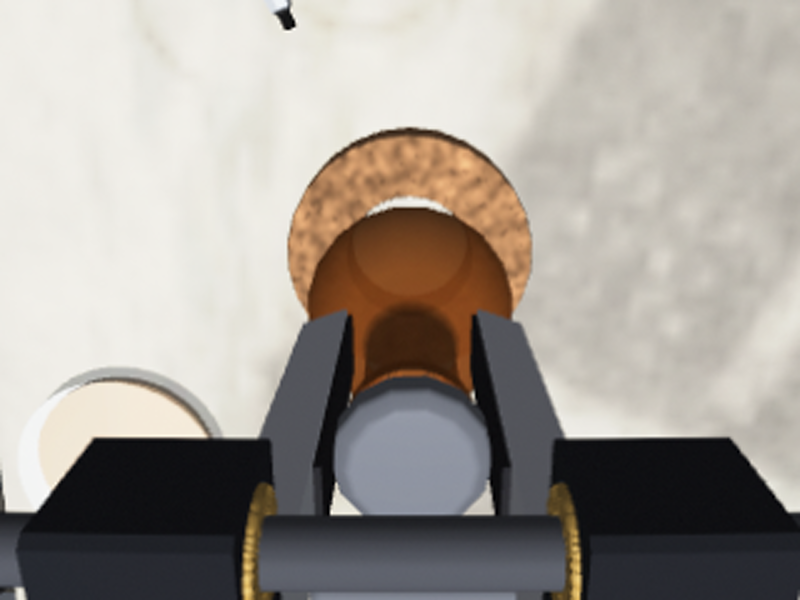

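View pics/s13.png

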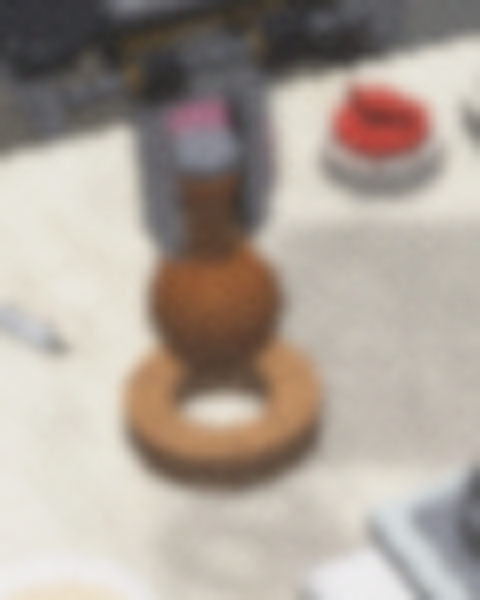

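>>> apply_moves --pt "-3 0 0 0 0 0 -0.8" --pt "-4 0 0 0 0 0 -0.8" --pt "-3 0.4 1.5 0 0 0 -0.8" --pt "0 0.45 3 0 0 0 -0.8" --pt "0 0.45 3 0 0 0 -0.8" --pt "0 0.45 3 0 0 0 -0.8" --pt "0 0.45 3 0 0 0 -0.8" --pt "0 0.45 3 0 0 0 -0.8" --pt "0 0.45 3 0 0 0 -0.8" --pt "0 0.49 2 0 0 0 -0.8" --pt "0 0.45 1.29 0 0 0 -0.8" --pt "0 0 0 0 0 0 -0.8"

```text
clock: 16.7
eef_pos: [540.3, 32.3, 233.1]
tcp_rot: [1.16, 1.241, -1.16]
contact_force: [-0.1, 1.1, -1.2]
opening: 31.5
```

>>> apply_moves --pt "0 0 0 0 0 0 -0.8" --pt "0 0 0 0 0 0 -0.8"

```text
clock: 16.95
eef_pos: [539.9, 33.6, 233.5]
tcp_rot: [1.158, 1.241, -1.158]
contact_force: [-0.3, -0.7, -2.3]
opening: 31.6
```

Run:
```python
from h import *
s=state();p=camera_params('wrist');im=read_camera('wrist');print(s['eef_pos'],s['contact_force'],s['ft_torque'],s['opening'])
np.savez('w14.npz',im=im,**p)
crop(im,200,100,440,280,3.3,'pics/w14.png')
im=read_camera('scene')
crop(im,285,130,385,230,6,'pics/s14.png')
```

```text
[539.917892    33.55613278 233.53163133] [-0.25078246 -0.68983078 -2.32169135] [-0.03583449  0.09782287 -0.02205722] 31.577628197790293
```

View pics/w14.png

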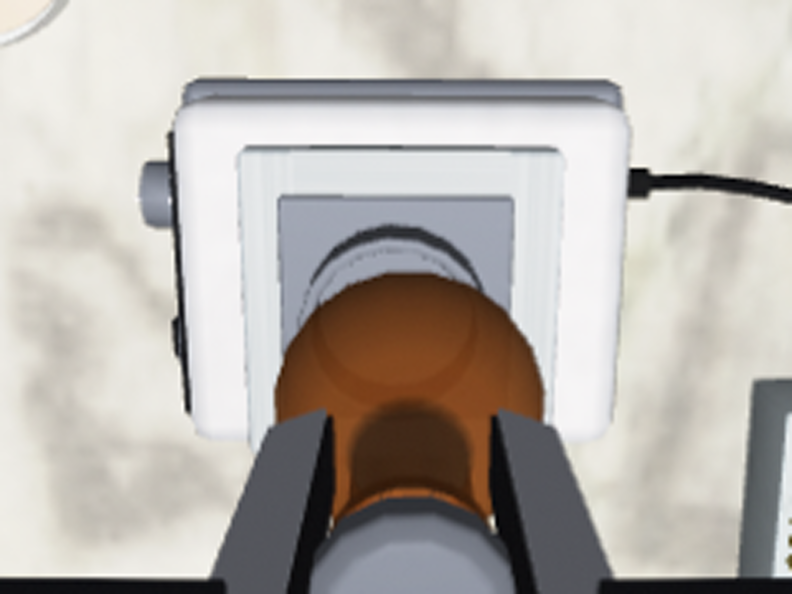

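View pics/s14.png

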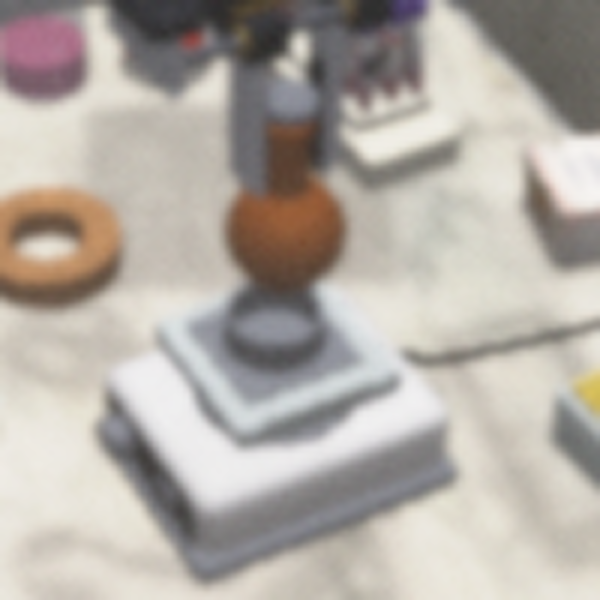

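```bash
cat >> h.py <<'E'
def sil(p,c,r=32):
    cam=-p['R'].T@p['t']; d=np.array(c)-cam; D=np.linalg.norm(d); n=d/D
    a=np.cross(n,[0,1,0]);a/=np.linalg.norm(a);b=np.cross(n,a)
    cc=cam+n*(D-r*r/D); rr=r*np.sqrt(1-(r/D)**2)
    return np.array([w2px(p,cc+rr*(np.cos(t)*a+np.sin(t)*b)) for t in np.linspace(0,2*np.pi,180)])
E
python3 - <<'E'
from h import *
p=dict(np.load('w14.npz'))
f=lambda u,v,z: px2w(p,200+(u+.5)/3.3-.5,100+(v+.5)/3.3-.5,z)
A,B=f(279,196,100),f(513,196,100); print('ring',(A+B)/2+np.array([.0672,-.9977,0])*36,np.linalg.norm(A-B))
for y in (31,33.5,36):
  q=(sil(p,[540,y,176])-[200,100])*3.3; print(y,q.min(0),q.max(0))
E
```

```text
ring [535.38280133  32.35161197 100.        ] 70.74977304226094
31 [272.58023686 267.78678162] [545.45754423 541.64896599]
33.5 [272.8894838 257.407631 ] [546.63161741 531.92916769]
36 [273.20223367 246.95043777] [547.81184389 522.15609766]
```

>>> apply_moves --pt "0 -0.45 -0.13 0 0 0 -0.8" --pt "1 0 0 0 0 0 -0.8" --pt "1 0 0 0 0 0 -0.8" --pt "0.5 0 0 0 0 0 -0.8" --pt "0 0 0 0 0 0 -0.8" --pt "0 0 0 0 0 0 -0.8"

```text
clock: 17.8
eef_pos: [535.7, 33.7, 208.7]
tcp_rot: [1.159, 1.24, -1.159]
contact_force: [0.1, -0.4, -1.6]
opening: 31.6
```

Run:
```python
from h import *
s=state();p=camera_params('wrist');im=read_camera('wrist');print(s['eef_pos'],s['contact_force'],s['ft_torque'],s['opening'])
np.savez('w15.npz',im=im,**p)
crop(im,200,100,440,280,3.3,'pics/w15.png')
im=read_camera('scene')
crop(im,285,130,385,230,6,'pics/s15.png')
```

```text
[535.7026868   33.66245179 208.68382013] [ 0.11049703 -0.44799806 -1.6032055 ] [-0.0362028   0.08814596  0.00607473] 31.639234020365432
```

View pics/w15.png

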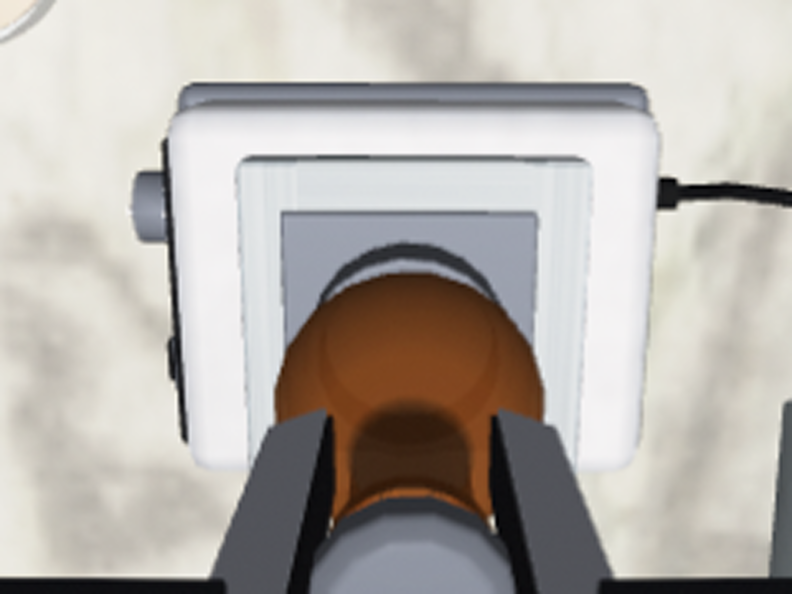

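View pics/s15.png

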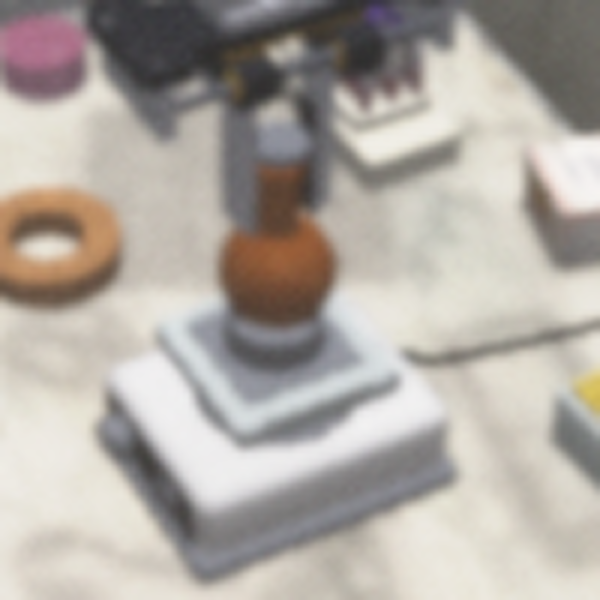

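>>> apply_moves --pt "0.3 0 0 0 0 0 -0.8" --pt "0.3 0 0 0 0 0 -0.8" --pt "0.2 0 0 0 0 0 -0.8" --pt "0 0 0 0 0 0 -0.8" --pt "0 0 0 0 0 0 -0.8"

```text
clock: 18.52
eef_pos: [535.5, 33.8, 200.8]
tcp_rot: [1.159, 1.24, -1.159]
contact_force: [-0.1, 0.6, 1.3]
opening: 31.9
```

Run:
```python
from h import *
s=state();print(s['eef_pos'],s['contact_force'],s['ft_torque'],s['opening'])
```

```text
[535.54102271  33.76764804 200.83129643] [-0.06371176  0.5722726   1.28375051] [-0.00781559  0.24035542 -0.01115399] 31.91433942592055
```

>>> apply_moves --pt "0.15 0 0 0 0 0 -0.8" --pt "0.15 0 0 0 0 0 -0.8" --pt "0.1 0 0 0 0 0 -0.8" --pt "0 0 0 0 0 0 -0.8"

```text
clock: 19.02
eef_pos: [535.7, 33.7, 196.9]
tcp_rot: [1.159, 1.24, -1.158]
contact_force: [-1.4, 0.5, 4.9]
opening: 31.7
```

Run:
```python
from h import *
s=state();p=camera_params('wrist');im=read_camera('wrist');print(s['eef_pos'],s['contact_force'],s['ft_torque'],s['opening'])
np.savez('w16.npz',im=im,**p)
crop(im,200,100,440,280,3.3,'pics/w16.png')
```

```text
[535.66901226  33.72911214 196.92212733] [-1.4435261   0.4769404   4.94380564] [ 0.05320537  0.34299805 -0.01913023] 31.669138234739123
```

View pics/w16.png

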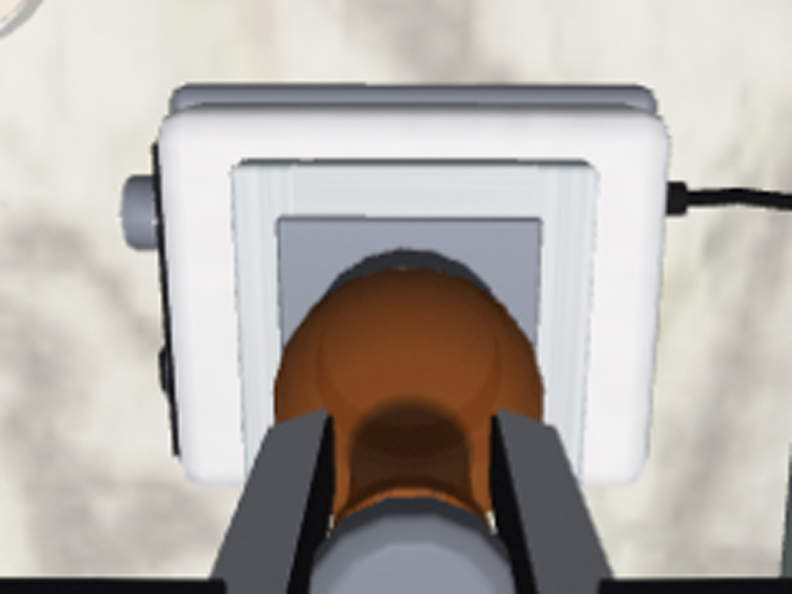

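>>> apply_moves --pt "0.15 0 0 0 0 0 -0.8" --pt "0.15 0 0 0 0 0 -0.8" --pt "0.1 0 0 0 0 0 -0.8" --pt "0 0 0 0 0 0 -0.8"

```text
clock: 19.58
eef_pos: [535.8, 33.8, 193.5]
tcp_rot: [1.16, 1.24, -1.158]
contact_force: [-2.5, 0.7, 7.0]
opening: 31.4
```

Run:
```python
from h import *
s=state();p=camera_params('wrist');im=read_camera('wrist');print(s['eef_pos'],s['contact_force'],s['ft_torque'],s['opening'])
np.savez('w17.npz',im=im,**p)
crop(im,200,100,440,280,3.3,'pics/w17.png')
```

```text
[535.78036581  33.75156544 193.46254128] [-2.45303152  0.65176323  6.95010604] [ 0.08246641  0.49396314 -0.11617258] 31.439340683512306
```

View pics/w17.png

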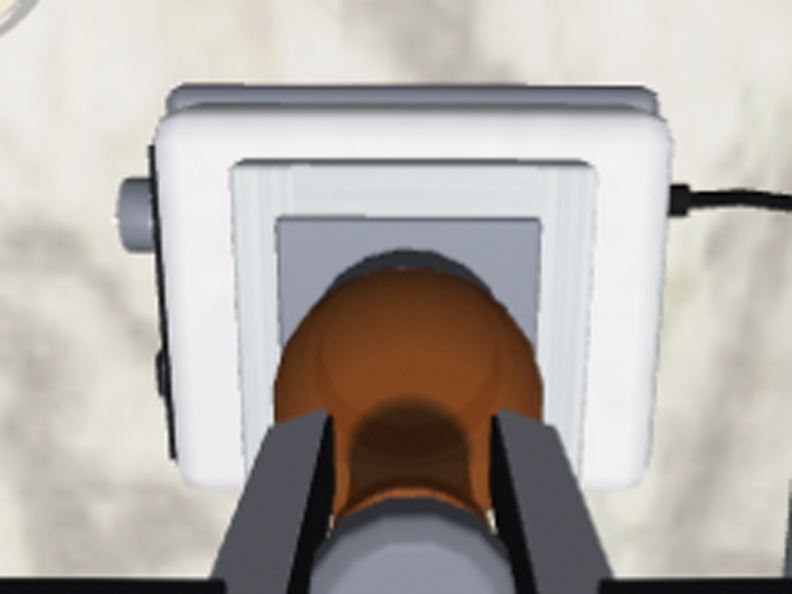

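>>> apply_moves --pt "0.1 -0.05 0 0 0 0 -0.8" --pt "0.1 0 0 0 0 0 -0.8" --pt "0.1 0 0 0 0 0 -0.8" --pt "0 0 0 0 0 0 -0.8"

```text
clock: 20.12
eef_pos: [535.6, 33.7, 191.1]
tcp_rot: [1.16, 1.239, -1.157]
contact_force: [-2.1, 0.4, 8.6]
opening: 31.3
```

Run:
```python
from h import *
s=state();print(s['eef_pos'],s['contact_force'],s['ft_torque'],s['opening'])
```

```text
[535.63071448  33.71591596 191.12054446] [-2.06388215  0.39104716  8.60712447] [ 0.09783142  0.41628457 -0.02184674] 31.25603592516747
```

>>> apply_moves --pt "0.1 -0.05 0 0 0 0 -0.8" --pt "0.1 0 0 0 0 0 -0.8" --pt "0 0 0 0 0 0 -0.8"

```text
clock: 20.5
eef_pos: [535.6, 33.7, 190.4]
tcp_rot: [1.161, 1.237, -1.155]
contact_force: [-1.6, 1.4, 11.6]
opening: 31.3
```

Run:
```python
from h import *
s=state();print(s['eef_pos'],s['contact_force'],s['ft_torque'],s['opening'])
```

```text
[535.61343499  33.67756539 190.39375946] [-1.60047487  1.35135487 11.552895  ] [ 0.08307506  0.52123682 -0.03380773] 31.32906340674984
```

>>> apply_moves --pt "0.1 0 0 0 0 0 -0.8" --pt "0 0 0 0 0 0 -0.8" --pt "0 0 0 0 0 0 -0.8"

```text
clock: 20.88
eef_pos: [535.8, 33.7, 190.3]
tcp_rot: [1.161, 1.236, -1.155]
contact_force: [-2.5, 2.7, 14.3]
opening: 31.2
```

Run:
```python
from h import *
s=state();p=camera_params('wrist');im=read_camera('wrist');print(s['eef_pos'],s['contact_force'],s['ft_torque'],s['opening'])
np.savez('w18.npz',im=im,**p)
crop(im,200,100,440,280,3.3,'pics/w18.png')
im=read_camera('scene')
crop(im,285,130,385,230,6,'pics/s18.png')
```

```text
[535.75315756  33.66438877 190.27580265] [-2.45362111  2.72543921 14.32710298] [ 0.04579178  0.72843529 -0.01319725] 31.192931391036193
```

View pics/w18.png

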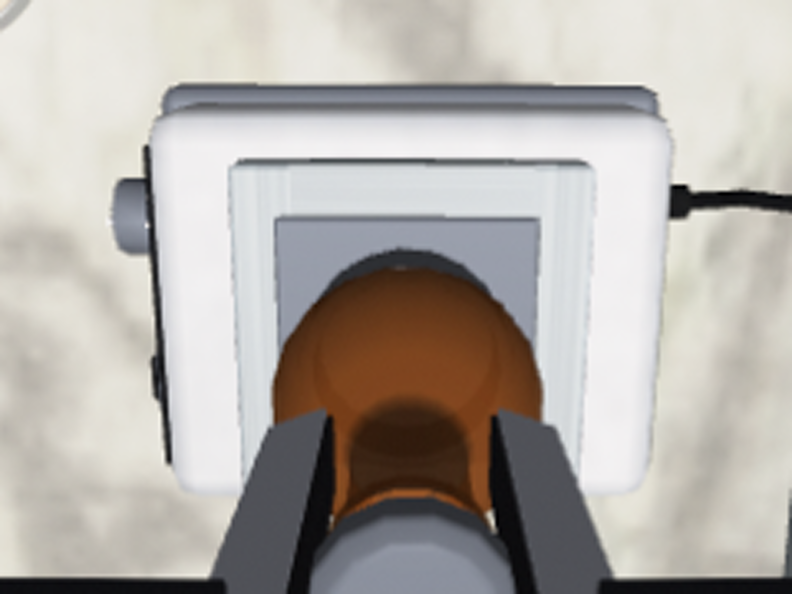

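View pics/s18.png

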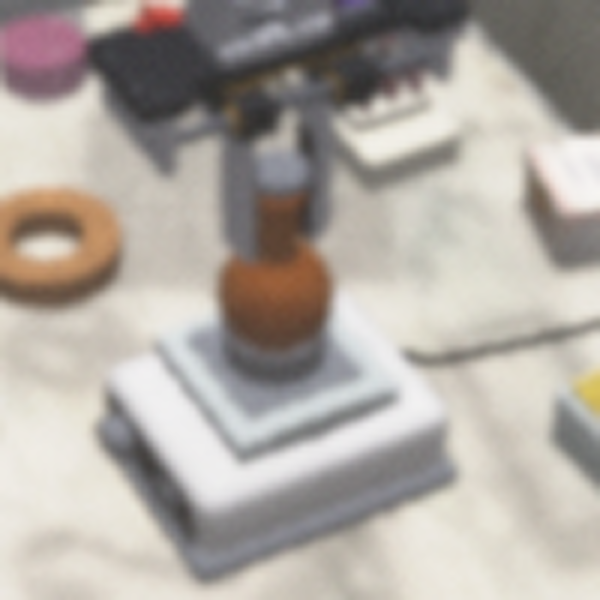

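>>> apply_moves --pt "0 0 0 0 0 0 -0.8" --pt "0 0 0 0 0 0 -0.8" --pt "0 0 0 0 0 0 -0.8" --pt "0 0 0 0 0 0 -0.8"

```text
clock: 21.48
eef_pos: [535.7, 33.7, 190.3]
tcp_rot: [1.161, 1.236, -1.155]
contact_force: [-2.9, 1.4, 14.9]
opening: 31.3
```

Run:
```python
from h import *
s=state();print(s['eef_pos'],s['contact_force'],s['ft_torque'],s['opening'])
p=dict(np.load('w18.npz'))
f=lambda u,v,z: px2w(p,200+(u+.5)/3.3-.5,100+(v+.5)/3.3-.5,z)
for z in (86,91,96): print(z,np.linalg.norm(f(230,164,z)-f(595,165,z)),np.linalg.norm(f(275,218,z+4)-f(540,218,z+4)))
for y in (30,32,34): q=(sil(p,[535.5,y,133.5])-[200,100])*3.3; print(y,q.min(0),q.max(0))
```

```text
[535.74693563  33.67314196 190.27535775] [-2.90822509  1.39720232 14.90747881] [ 0.04023358  0.71056005 -0.03575927] 31.3243912860727
86 98.37280185332058 71.31881828763922
91 96.47487962886345 69.92128259793635
96 94.57695740440644 68.52374690823338
30 [269.28823673 272.88172514] [542.70535992 547.41215188]
32 [269.5164656  264.58632574] [543.63011414 539.63698414]
34 [269.74686553 256.24083888] [544.55877943 531.82741324]
```

```bash
python3 -c "
from rig import *
print(close_job())"
```

```text
the job is handed in; nothing more can be done
None
```

I set the single-ring insert flush in the mixer head, then moved the flask from its cork ring into it, upright. I pressed until the head reached its stop and handed in at about 21.5 s, still holding the flask there. No verdict is reported.

**Last checks**
- **Head down:** the plate and flange measured their true sizes in the wrist picture when taken as 10 mm lower. The gripper height stayed at 190.3 mm while the push rose from 11.6 to 14.3 N, so the head was on its stop.
- **Push:** it ended steady at about 15 N, a little above the roughly 10 N needed. About 3 N of sideways force remained.
- **Seating:** the flange was flush and square on the head (about 71 mm measured against 72 mm, 3.8° against the head's 3.7°). The ball sat centred in the ring, and by eye and by fit the flask tilted no more than about 2°.
- **Other objects:** I never touched the other insert, the bottles, the dish or the timer, but I took no final picture to check their positions.

**One thing did not go as specified:** the fingers, placed at neck height, closed on the 33 mm stopper instead of the 24 mm neck. The opening stopped at about 31 mm, because the pads are long enough to reach past the stopper. The flask lifted as one piece and held firmly at 35 N, so I kept that grip. The picture suggests it shifted about 1 mm in the grip when it touched the ring, and not after that.

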